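# Let the orange into the feed bin and ease the lid shut

## Robot

A 7-joint arm with a two-finger parallel gripper is mounted at the origin on the work surface. World frame = base frame: x ahead of the robot, y to its left, z up, the work surface at z = 0. Lengths are in m, angles in rad, forces in N, time in s.
With the tool pointing down it reaches from about 0.425 to 1.025 m from the base axis. Payload 9.4 kg.
Tool frame: the origin (TCP) lies on the centre line of the jaws, within the pads' length; the fingertips stand 25 mm ahead of it and the grasp point (between the pads) lies 6 mm ahead of it (tcp_to_tips is the distance from the TCP to the fingertips, in m); z points along the fingers, y is the direction in which the jaws open and shut (so a half turn about z gives the same grasp; the last joint's range is limited). The gripper opens to 85 mm and grips with 20 to 120 N. Pads are 22 mm wide; open, the fingers measure 114 mm over their backs; the gripper's body (76 mm by 85 mm) begins 54 mm behind the grasp point. The pads swing forward as they close: fully open they stand 13 mm farther back than shut.
Start: joints at [-0.077, 0.599, -0.003, 1.599, 0.002, 0.943, -0.08], TCP at [0.725, -0, 0.256] pointing down, gripper open.
Joint ranges: [-2.57, 2.57], [-0.35, 1.97], [-1.29, 1.29], [0.11, 2.56], [-1.05, 4.19], [0.11, 1.86], [-2.63, 2.63]. Speed limits (rad/s): [2.22, 2.22, 3.01, 3.01, 3.14, 3.14, 3.14].

## Interface

Orientations are given as a rotation vector (axis times angle).
In Python, from workcell import state, read_camera, job_done, tcp_to_tips gives the robot as it stands. The module is installed in compiled form; this text tells all that it offers.
- The arm moves only by the shell command python3 -m crank 'ROWS' [OPENING] [FORCE]. ROWS is JSON, a list of rows, each a list of 2 entries, a list of its own where there are three numbers: the shift along the tool's x, y, z each as a share of 20 cm, from -1 to 1, then the turn, a rotation vector about the tool's x, y, z each as a share of 45 degrees, from -1 to 1. A call has 1 to 5 rows; each row is the pose to reach, as a shift and turn from the pose measured when the call began, along the tool's axes at that moment; what a row does not reach only later rows make up. A row lasts 1/12 s, in which the tool goes at most 41.7 mm and 7.16 degrees, less where a joint would pass 70% of its speed; a pose out of reach is approached as far as the arm can. A call with a number of a shift or a turn outside -1 to 1 is refused whole. A call with a gripper value outside its range is refused whole. OPENING is the gripper command: -1 is shut, 1 is fully open, values between are in proportion, set as the call begins (- or left out, the last holds). The fingers move at their own pace and stop on an object; FORCE is the grip in N (left out, the last holds). Time passes only in rows, so rows that repeat a pose let the fingers close. It gives the time, the measured TCP pose, the force and the opening at its end, in the units of the state.
- state(): the state, without advancing time (a new reading comes with each control period).
- read_camera(name): name is "scene" or "side" or "wrist"; returns a dict with "image" (420x560x3 uint8, red, green, blue), "camera_matrix" (3x3 intrinsics, pixels), "extrinsics" (4x4, takes a point from world to camera coordinates). Camera axes: x right, y up, looking along -z (the intrinsics and any distortion apply to the point x, -y, -z); pixel columns grow to the right and rows downward; lengths in m; the calibration is good to about 2 mm. The wrist camera is an equidistant fisheye: a pixel r from the principal point sees the ray r / f radians off the axis. A picture is of the moment at which its call begins. There is no depth.
- job_done(): hands the job in, once; it reports no verdict.
The state is a dict: "t": time; "q": joint angles; "joint_velocities": joint speeds; "tau": joint torques, N m; "eef_pos": TCP position; "tcp_rot": TCP orientation; "force": force on the tool from outside, world axes, zero at the start; "wrist_torque": the same for the moment, N m; "gripper_width": finger opening in m.
Only numpy, scipy, OpenCV 4.12 (cv2) and the standard library are available. Lean on these libraries where they do the work, as an engineer would, in place of code of your own. Each camera call takes 0.05 s, during which the arm holds its last target. There are 200 camera calls.

## Task

Press down the blue lever on the front of the white feed bin with a fingertip, so that the green lid lifts and the waiting orange rolls from the side chute into the bin. Then ease the lever back up so that the lid comes down gently and shuts without falling or slamming, and move clear. Work only the lever: do not touch the orange or the lid, lift nothing, and leave the pepper mill and the beaker where they are.

Things in the scene. Friction and masses are not known exactly. Their poses are not given: they have to be found in the camera images.
- feed_bin: White tub fixed to the table, 200 (x) by 180 (y) by 150 mm high, lid on top. Origin: centre of its underside, at table height; x points from the front (lever) to the back (lid hinge), y to its left (chute), z up. Turned by up to 0.42 rad. A grey casing 96 mm wide, 110 mm high, sticks out 28 mm from the front wall (outside of the wall at x = -100 mm).
- chute (a point): Middle of the chute's lower edge, in a notch of the bin's left wall, 100 mm above the table. The aluminium chute is 82 mm wide, has 40 mm side walls and climbs at 15 degrees to the bin's left, to y = 201 mm in the bin's frame, where its walls are 168 mm above the table and a post carries it.
- lever_pad (a point): Centre of the top of the blue pad at the lever's end, 44 by 44 by 8 mm, 221 mm in front of the bin's origin. At rest tipped 12 degrees, outer edge high, 101 mm above the table; pressed fully 55 mm above it, tipped 12 degrees the other way: 46 mm nearly straight down (3 mm along bin x). Free above; the casing is 93 mm away. The point moves with the lever.
- lever (a joint): Lever angle, rad: 0 at rest (up), 0.42 fully down on its stop. Its hinge is 113 mm in front of the bin's origin, 78 mm above the table. Only the lid's weight loads it: about 3 to 9 N on the pad holds it down. It follows the finger back up; let go, it flies up and the lid slams.
- lid (a joint): Lid angle, rad: 0 shut, 0.95 fully open; always 2.26 times the lever angle. Open 0.6 rad the orange can pass and rolls in within about 1 s. Gently means that the lid never falls faster than 2.5 rad/s (pad rising under 120 mm/s); let go when open it falls faster. Let go in the last 3 mm of pad travel it shuts softly enough.
- lid_front (a point): Middle of the front edge of the green lid, 203 mm from its hinge line, which runs along the bin's far rim at x = 100 mm: a green frame with a clear window, 205 by 180 mm, 5 mm thick, 153 mm above the table when shut. A flap 74 mm wide hangs 46 mm down from its left edge into the chute's notch and holds back the orange. Not to be touched.
- orange: Orange-coloured ball, 66 mm diameter, 160 g. Loose; it waits in the chute against the lid's flap. Its origin lies at its lowest point as placed and turns with it as it rolls. Not to be touched.
- orange_center (a point): Centre of the orange. While it waits it is about 143 mm above the table; lying in the bin it is about 41 mm above the table.
- pepper_mill: Loose turned wooden mill, 62 mm diameter, 128 mm tall; origin at the centre of its underside. Stands beside the lever, on either side, its axis at least 120 mm from the pad's centre. Leave it alone.
- beaker: Loose blue beaker, 80 mm diameter, 100 mm tall; origin at the centre of its underside. Stands on the other side of the lever, its axis at least 120 mm from the pad's centre. Leave it alone.

How it is judged:
By the outcome, as a careful person would: the job done as asked, in the order asked, and still so for the second after the job is handed in, with the robot touching nothing.
It also fails if it takes over 38 s, if anything falls off the work surface, if the arm or the gripper's body presses on something with over 40 N, if the wrist force passes 120 N, or if a joint passes its speed limit or range.

## Working session

There is one attempt and no reset: what is moved stays moved. The work goes in short steps, Python scripts to look and compute and a shell command to move; the robot and the scene stay as the last step left them, time stands still between calls to the robot, and variables do not carry over. Pictures are saved under pics/ and viewed, about 8 in all and at most 12, crops included, and the job is handed in when it is done.

```bash
mkdir -p pics; cat > h.py <<'E'
import numpy as np, cv2
from workcell import state, read_camera
def shot(n,f):
    d=read_camera(n); cv2.imwrite('pics/'+f+'.png',cv2.cvtColor(d['image'],cv2.COLOR_RGB2BGR)); np.savez('pics/'+f+'.npz',**{k:d[k] for k in('image','camera_matrix','extrinsics')}); return d
def load(f): return np.load('pics/'+f+'.npz')
def ray(d,u,v):
    K=d['camera_matrix'];E=d['extrinsics']
    r=np.array([(u-K[0,2])/K[0,0],-(v-K[1,2])/K[1,1],-1.]);R=E[:3,:3]
    return -R.T@E[:3,3],R.T@r
def onplane(d,u,v,z):
    o,r=ray(d,u,v); return o+r*(z-o[2])/r[2]
def tri(p):
    A=np.zeros((3,3));b=np.zeros(3)
    for d,u,v in p:
        o,r=ray(d,u,v);r=r/np.linalg.norm(r);P=np.eye(3)-np.outer(r,r);A+=P;b+=P@o
    return np.linalg.solve(A,b)
def proj(d,X):
    K=d['camera_matrix'];E=d['extrinsics'];c=E[:3,:3]@X+E[:3,3];return K[0,2]+K[0,0]*c[0]/-c[2],K[1,2]+K[1,1]*-c[1]/-c[2]
E
python3 - <<'E'
from h import *
from workcell import tcp_to_tips
a=shot('scene','s0');b=shot('side','d0')
cv2.imwrite('pics/both.png',cv2.resize(cv2.cvtColor(np.vstack([a['image']]),cv2.COLOR_RGB2BGR),(800,600)))
s=state();print(s['t'],s['eef_pos'],s['tcp_rot'],s['force'],s['gripper_width'],tcp_to_tips)
for n,d in(('s',a),('d',b)):
    h=cv2.cvtColor(d['image'],cv2.COLOR_RGB2HSV)
    m=cv2.inRange(h,(95,90,50),(130,255,255))
    k,l,st,c=cv2.connectedComponentsWithStats(m)
    for i in range(1,k):
        if st[i,4]>60: print(n,st[i],c[i])
E
```

```text
0.1 [ 7.24636360e-01 -1.57148248e-05  2.55507522e-01] [-2.22078523e+00 -2.22084088e+00  1.66085334e-03] [-0.17541466  0.69259173  0.17360687] 0.08511335541751394 0.025
s [304 143  27  25 371] [316.27762803 155.65498652]
s [350 173  22  20 249] [360.90763052 182.55823293]
d [  0 178  15  43 439] [  5.44874715 197.90205011]
d [ 332  193   30   42 1004] [344.87848606 212.44920319]
d [330 241  22  18 281] [341.01067616 249.33807829]
```

View pics/s0.png

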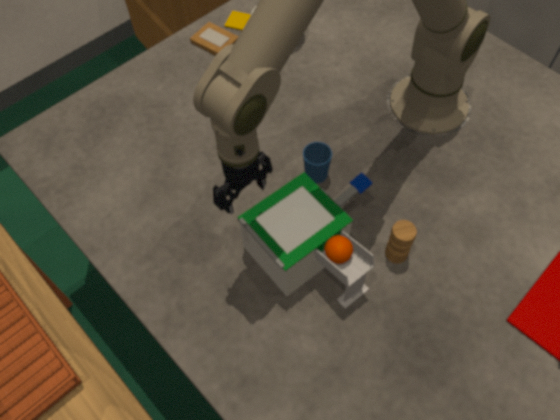

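View pics/d0.png

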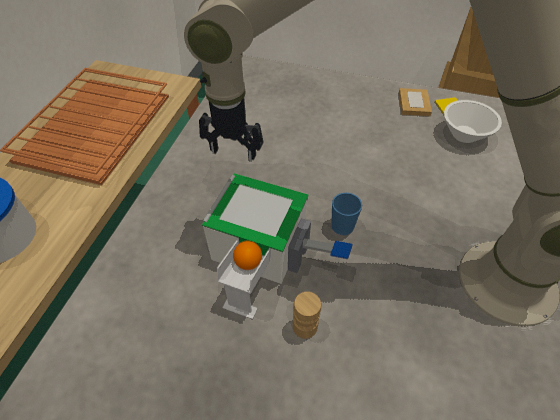

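The scene view shows the pad at about (361,183), with the beaker at (317,160), the mill at (401,240) and the lid around (296,220). The side view has the pad at (341,249). The lever points toward the robot. Next I'll triangulate the pad and get the bin's yaw from the lid.

```bash
python3 - <<'E'
from h import *
a=load('s0');b=load('d0')
a={k:a[k] for k in a};b={k:b[k] for k in b}
pad=tri([(a,361,181.5),(b,341,248)]);print('pad tri',pad, proj(a,pad),proj(b,pad), onplane(a,361,181.5,.1),onplane(b,341,248,.1))
for n,d in(('s',a),('d',b)):
    h=cv2.cvtColor(d['image'],cv2.COLOR_RGB2HSV)
    m=cv2.inRange(h,(50,120,60),(75,255,255))
    if n=='d': m[:, :200]=0
    else: m[:, :235]=0
    c=max(cv2.findContours(m,0,2)[0],key=cv2.contourArea)
    q=cv2.approxPolyDP(cv2.convexHull(c),6,True)[:,0];print(n,q.tolist())
    for u,v in q: print(onplane(d,u,v,.155).round(4))
    P=np.array([onplane(d,u,v,.155)[:2] for u,v in c[:,0]],np.float32)
    (cx,w,ang)=cv2.minAreaRect(P*1000);print(cx,w,ang)
for nm,u,v,z in(('beaker',317,151,.1),('mill',403,228,.128)):print(nm,onplane(a,u,v,z))
for nm,u,v,z in(('beaker',346,202,.1),('mill',307,300,.128)):print(nm,onplane(b,u,v,z))
E
```

```text
pad tri [0.42454898 0.09469168 0.10428576] (np.float64(361.0526695523379), np.float64(181.69787064061416)) (np.float64(341.1283368095029), np.float64(247.82330751601103)) [0.42170972 0.09253586 0.1       ] [0.42482995 0.09236496 0.1       ]
s [[305, 173], [351, 220], [284, 269], [239, 216]]
[0.5349 0.     0.155 ]
[0.5514 0.1713 0.155 ]
[0.7519 0.1539 0.155 ]
[ 0.7344 -0.0198  0.155 ]
(642.520263671875, 78.13320922851562) (182.10877990722656, 204.88816833496094) 85.05030059814453
d [[234, 174], [307, 194], [282, 250], [262, 254], [202, 224]]
[ 0.737  -0.0165  0.155 ]
[ 0.5376 -0.0045  0.155 ]
[0.5502 0.1734 0.155 ]
[0.5901 0.1965 0.155 ]
[0.7524 0.1577 0.155 ]
(644.47705078125, 89.18427276611328) (204.6783447265625, 204.68539428710938) 85.16766357421875
beaker [ 0.43358794 -0.05572237  0.1       ]
mill [0.46490495 0.26340708 0.128     ]
beaker [ 0.44122796 -0.05382243  0.1       ]
mill [0.46741934 0.26337919 0.128     ]
```

The pad is at about (0.424, 0.0955, 0.101) from triangulation, lid geometry agrees. Bin yaw is about -0.087 rad. Tool x maps to world y, tool y to world x, and tool z points down. I'll shut the gripper and move above the pad.

```bash
python3 -m crank '[[[0.06,-0.19,0],[0,0,0]],[[0.12,-0.38,0],[0,0,0]],[[0.18,-0.57,0],[0,0,0]],[[0.24,-0.75,0],[0,0,0]],[[0.24,-0.75,0],[0,0,0]]]' -1 30; python3 -m crank '[[[0.06,-0.19,0],[0,0,0]],[[0.12,-0.38,0],[0,0,0]],[[0.18,-0.57,0],[0,0,0]],[[0.24,-0.75,0],[0,0,0]],[[0.24,-0.75,0],[0,0,0]]]'
```

```text
t: 0.52
eef_pos: [0.5673, 0.0501, 0.2552]
tcp_rot: [-2.213, -2.221, 0.008]
force: [-1.4, 0.0, -0.6]
gripper_width: 0.0255
t: 0.93
eef_pos: [0.41, 0.0984, 0.256]
tcp_rot: [-2.207, -2.223, 0.015]
force: [-0.4, 0.1, -0.5]
gripper_width: -0.0003
```

```bash
python3 -m crank '[[[-0.015,0.07,0.12],[0,0,0]],[[-0.015,0.07,0.25],[0,0,0]],[[-0.015,0.07,0.38],[0,0,0]],[[-0.015,0.07,0.46],[0,0,0]],[[-0.015,0.07,0.46],[0,0,0]]]'; python3 - <<'E'
from h import *
d=shot('side','d1');w=shot('wrist','w1');a=shot('scene','s1')
c=lambda d,x,y,n,k:cv2.resize(d['image'][y:y+n,x:x+n],(k,k),interpolation=2)
im=np.hstack([c(d,270,140,140,400),c(a,290,100,140,400)]);cv2.imwrite('pics/c1.png',im[:,:,::-1])
print(state()['eef_pos'],state()['tcp_rot'])
E
```

```text
t: 1.35
eef_pos: [0.4217, 0.0951, 0.1613]
tcp_rot: [-2.205, -2.222, 0.022]
force: [-0.2, 0.1, -0.1]
gripper_width: -0.0002
[0.4231402  0.0955012  0.16426868] [-2.20727112 -2.22310775  0.01534365]
```

View pics/c1.png

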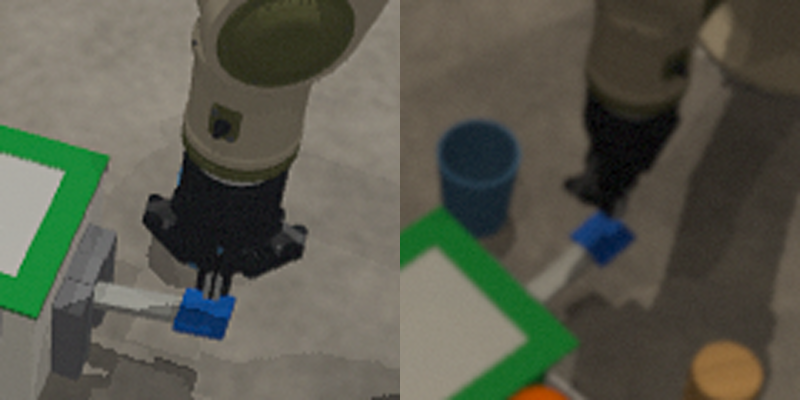

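View pics/w1.png

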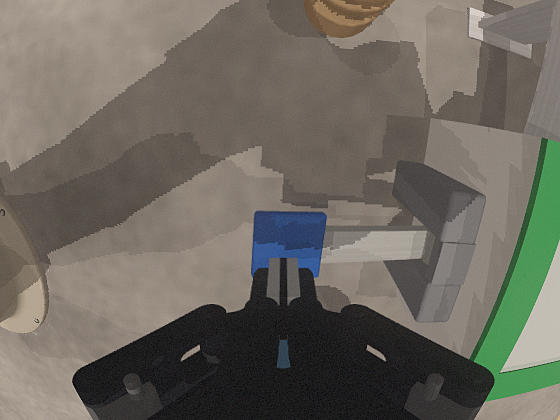

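Both views show the shut fingertips just above the pad's centre. The wrist view has the pad at columns 252–327 and the fingers at 284. The mill, beaker and casing are all clear, so I'll lower to contact.

```bash
python3 -m crank '[[[0,0.005,0.06],[0,0,0]],[[0,0.005,0.12],[0,0,0]],[[0,0.005,0.17],[0,0,0]],[[0,0.005,0.17],[0,0,0]]]'; python3 -m crank '[[[0,0,0.02],[0,0,0]],[[0,0,0.04],[0,0,0]],[[0,0,0.06],[0,0,0]],[[0,0,0.08],[0,0,0]],[[0,0,0.08],[0,0,0]]]'
```

```text
t: 1.83
eef_pos: [0.4239, 0.0956, 0.1303]
tcp_rot: [-2.207, -2.223, 0.015]
force: [0.1, 0.1, -0.5]
gripper_width: -0.0001
t: 2.25
eef_pos: [0.4238, 0.0956, 0.1144]
tcp_rot: [-2.207, -2.224, 0.014]
force: [-0.7, 0.9, 0.2]
gripper_width: -0.0
```

```bash
python3 -m crank '[[[0,0,0.025],[0,0,0]],[[0,0,0.05],[0,0,0]],[[0,0,0.075],[0,0,0]],[[0,0,0.075],[0,0,0]]]'; python3 - <<'E'
from h import *
d=shot('side','d2');w=shot('wrist','w2')
im=np.hstack([cv2.resize(d['image'][120:330,190:400],(400,400)),cv2.resize(w['image'][60:340,180:460],(400,400))]);cv2.imwrite('pics/c2.png',im[:,:,::-1])
E
```

```text
t: 2.58
eef_pos: [0.4239, 0.0957, 0.0991]
tcp_rot: [-2.207, -2.224, 0.014]
force: [0.1, -0.4, 0.5]
gripper_width: -0.0
```

View pics/c2.png

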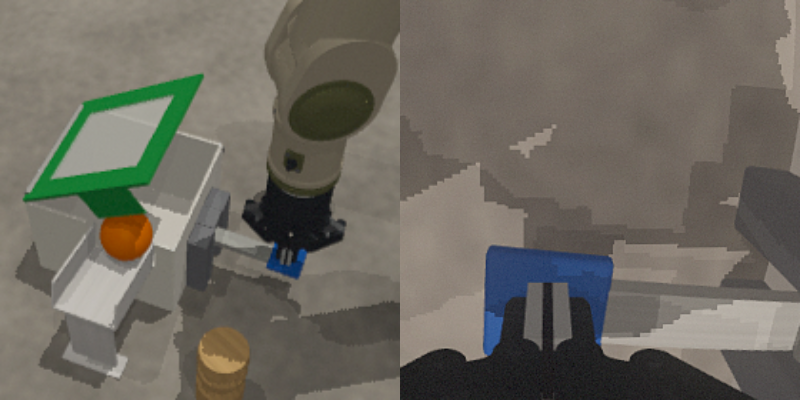

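The lid is about half open with the orange still against the flap, and the finger is centred on the pad. I'll press further.

```bash
python3 -m crank '[[[0,0,0.025],[0,0,0]],[[0,0,0.05],[0,0,0]],[[0,0,0.07],[0,0,0]],[[0,0,0.07],[0,0,0]],[[0,0,0.07],[0,0,0]]]';python3 -m crank '[[[0,0,0],[0,0,0]],[[0,0,0],[0,0,0]],[[0,0,0],[0,0,0]],[[0,0,0],[0,0,0]],[[0,0,0],[0,0,0]]]';python3 -m crank '[[[0,0,0],[0,0,0]],[[0,0,0],[0,0,0]],[[0,0,0],[0,0,0]],[[0,0,0],[0,0,0]],[[0,0,0],[0,0,0]]]';python3 -m crank '[[[0,0,0],[0,0,0]],[[0,0,0],[0,0,0]],[[0,0,0],[0,0,0]],[[0,0,0],[0,0,0]],[[0,0,0],[0,0,0]]]'; python3 -m crank '[[[0,0,0],[0,0,0]],[[0,0,0],[0,0,0]],[[0,0,0],[0,0,0]],[[0,0,0],[0,0,0]],[[0,0,0],[0,0,0]]]'; python3 - <<'E'
from h import *
d=shot('side','d3');a=shot('scene','s3')
im=np.hstack([cv2.resize(d['image'][120:330,190:400],(400,400)),cv2.resize(a['image'][120:330,220:430],(400,400))]);cv2.imwrite('pics/c3.png',im[:,:,::-1])
E
```

```text
t: 3.1
eef_pos: [0.4236, 0.0956, 0.0854]
tcp_rot: [-2.207, -2.223, 0.015]
force: [-0.6, 0.2, 10.4]
gripper_width: 0.0002
t: 3.52
eef_pos: [0.4235, 0.0956, 0.0855]
tcp_rot: [-2.207, -2.223, 0.015]
force: [-0.4, 0.5, 4.2]
gripper_width: 0.0
t: 3.93
eef_pos: [0.4235, 0.0956, 0.0855]
tcp_rot: [-2.207, -2.223, 0.015]
force: [-0.1, 0.6, 2.9]
gripper_width: -0.0
t: 4.35
eef_pos: [0.4235, 0.0956, 0.0855]
tcp_rot: [-2.207, -2.223, 0.015]
force: [0.3, 0.4, 3.8]
gripper_width: -0.0
t: 4.77
eef_pos: [0.4235, 0.0956, 0.0855]
tcp_rot: [-2.207, -2.223, 0.015]
force: [-0.6, 0.8, 2.7]
gripper_width: 0.0002
```

View pics/c3.png

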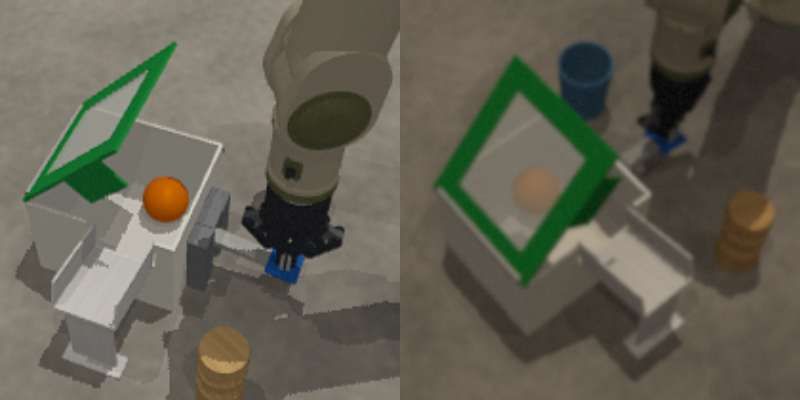

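The lid is open and the orange has left the chute. Triangulating it and letting a bit more time pass.

```bash
cat > o.py <<'E'
from h import *
import sys
def cen(d):
    m=cv2.inRange(cv2.cvtColor(d['image'],cv2.COLOR_RGB2HSV),(5,80,80),(14,255,255)); m[:,:200]=0;m[:120]=0;m[320:]=0;m[:,350:]=0
    k,l,st,c=cv2.connectedComponentsWithStats(m);i=1+st[1:,4].argmax();return c[i],st[i]
t=sys.argv[1];r=[]
for f in('d'+t,'s'+t):
    d=dict(load(f));c,s=cen(d);print(c,s);r.append((d,*c))
p=tri(r);print('orange',p);T=-.0865;q=p[:2]-[.6445,.078];print('in bin',np.cos(T)*q[0]+np.sin(T)*q[1],-np.sin(T)*q[0]+np.cos(T)*q[1])
E
python3 o.py 3; python3 -m crank '[[[0,0,0],[0,0,0]],[[0,0,0],[0,0,0]],[[0,0,0],[0,0,0]],[[0,0,0],[0,0,0]],[[0,0,0],[0,0,0]]]';python3 -m crank '[[[0,0,0],[0,0,0]],[[0,0,0],[0,0,0]],[[0,0,0],[0,0,0]],[[0,0,0],[0,0,0]],[[0,0,0],[0,0,0]]]'; python3 -c "
from h import *
shot('side','d4');shot('scene','s4')"; python3 o.py 4
```

```text
[275.82490272 226.89105058] [265 212  24  25 257]
[292.41875 215.75625] [283 209  20  17 160]
orange [0.60408097 0.03065553 0.04798194]
in bin -0.036177719177072847 -0.050659344212217995
t: 5.28
eef_pos: [0.4235, 0.0956, 0.0855]
tcp_rot: [-2.207, -2.223, 0.015]
force: [-0.6, -0.2, 3.0]
gripper_width: -0.0002
t: 5.7
eef_pos: [0.4235, 0.0956, 0.0855]
tcp_rot: [-2.207, -2.223, 0.015]
force: [-0.9, -0.1, 2.7]
gripper_width: 0.0
[275.80933852 226.6459144 ] [265 212  24  25 257]
[291.4921466 216.9895288] [281 208  21  19 191]
orange [0.60572073 0.02821589 0.04326276]
in bin -0.03433332075798811 -0.05294820092322099
```

The orange rests on the bin floor (z about 0.043, inside the walls). Now I'll ease up at about 36 mm/s, slower near the end.

```bash
python3 -m crank '[[[0,0,-0.01],[0,0,0]],[[0,0,-0.022],[0,0,0]],[[0,0,-0.035],[0,0,0]],[[0,0,-0.048],[0,0,0]],[[0,0,-0.06],[0,0,0]]]'; python3 -m crank '[[[0,0,-0.012],[0,0,0]],[[0,0,-0.024],[0,0,0]],[[0,0,-0.036],[0,0,0]],[[0,0,-0.048],[0,0,0]],[[0,0,-0.06],[0,0,0]]]'; python3 -m crank '[[[0,0,-0.012],[0,0,0]],[[0,0,-0.024],[0,0,0]],[[0,0,-0.036],[0,0,0]],[[0,0,-0.045],[0,0,0]],[[0,0,-0.05],[0,0,0]]]'
```

```text
t: 6.22
eef_pos: [0.4231, 0.0955, 0.0978]
tcp_rot: [-2.207, -2.223, 0.016]
force: [-2.5, -0.1, 3.0]
gripper_width: -0.0002
t: 6.63
eef_pos: [0.4233, 0.0955, 0.1101]
tcp_rot: [-2.207, -2.223, 0.016]
force: [-1.9, -0.6, 3.8]
gripper_width: 0.0001
t: 7.05
eef_pos: [0.4242, 0.0955, 0.1205]
tcp_rot: [-2.208, -2.223, 0.014]
force: [1.6, -1.7, 2.6]
gripper_width: -0.0001
```

```bash
python3 -m crank '[[[0,0,-0.006],[0,0,0]],[[0,0,-0.012],[0,0,0]],[[0,0,-0.018],[0,0,0]],[[0,0,-0.024],[0,0,0]],[[0,0,-0.03],[0,0,0]]]'; python3 -m crank '[[[0,0,-0.006],[0,0,0]],[[0,0,-0.012],[0,0,0]],[[0,0,-0.018],[0,0,0]],[[0,0,-0.024],[0,0,0]],[[0,0,-0.03],[0,0,0]]]';  python3 -m crank '[[[0,0,-0.01],[0,0,0]],[[0,0,-0.02],[0,0,0]],[[0,0,-0.03],[0,0,0]],[[0,0,-0.04],[0,0,0]],[[0,0,-0.05],[0,0,0]]]'
```

```text
t: 7.47
eef_pos: [0.425, 0.0955, 0.1267]
tcp_rot: [-2.209, -2.223, 0.012]
force: [3.2, -0.9, 3.1]
gripper_width: -0.0004
t: 7.88
eef_pos: [0.4247, 0.0956, 0.1327]
tcp_rot: [-2.208, -2.223, 0.013]
force: [-0.1, -0.2, -0.5]
gripper_width: -0.0003
t: 8.3
eef_pos: [0.4249, 0.0956, 0.1429]
tcp_rot: [-2.208, -2.223, 0.013]
force: [-0.2, 0.5, 0.6]
gripper_width: 0.0001
```

The contact force vanished around z = 0.13, so the pad is at rest. I'll move clear upward and check.

```bash
python3 -m crank '[[[0,0,-0.1],[0,0,0]],[[0,0,-0.22],[0,0,0]],[[0,0,-0.34],[0,0,0]],[[0,0,-0.45],[0,0,0]],[[0,0,-0.5],[0,0,0]]]'; python3 -m crank '[[[0,0,0],[0,0,0]],[[0,0,0],[0,0,0]],[[0,0,0],[0,0,0]],[[0,0,0],[0,0,0]],[[0,0,0],[0,0,0]]]'; python3 - <<'E'
from h import *
d=shot('side','d5');a=shot('scene','s5')
im=np.hstack([cv2.resize(d['image'][140:350,190:400],(400,400)),cv2.resize(a['image'][120:330,220:430],(400,400))]);cv2.imwrite('pics/c5.png',im[:,:,::-1])
for f,d in(('s0',a),('d0',d)):
    o=load(f)['image'];L=lambda i:[cv2.inRange(cv2.cvtColor(i,cv2.COLOR_RGB2HSV),*r) for r in(((50,120,60),(75,255,255)),((95,90,50),(130,255,255)),((10,80,60),(22,255,255)))]
    sl=np.s_[140:350,190:430]
    for m0,m1 in zip(L(o[sl]),L(d['image'][sl])):print(f,*[np.round([np.nonzero(m)[1].mean(),np.nonzero(m)[0].mean(),(m>0).sum()],1) for m in(m0,m1)])
E
```

```text
t: 8.72
eef_pos: [0.4266, 0.0958, 0.2455]
tcp_rot: [-2.209, -2.224, 0.009]
force: [0.1, 0.8, 0.3]
gripper_width: 0.0001
t: 9.13
eef_pos: [0.4262, 0.0956, 0.2446]
tcp_rot: [-2.209, -2.224, 0.011]
force: [0.1, 0.8, -0.2]
gripper_width: -0.0
s0 [ 108.2   79.5 2519. ] [ 108.1   79.2 2584. ]
s0 [143.9  26.5 631. ] [148.4  29.4 535. ]
s0 [ 164.8   89.9 2040. ] [ 210.   100.5 1074. ]
d0 [  68.7   74.6 2514. ] [  68.    76.8 2718. ]
d0 [ 154.    80.5 1285. ] [151.7  92.8 703. ]
d0 [  93.7  151.9 1790. ] [ 115.9  174.1 1117. ]
```

View pics/c5.png

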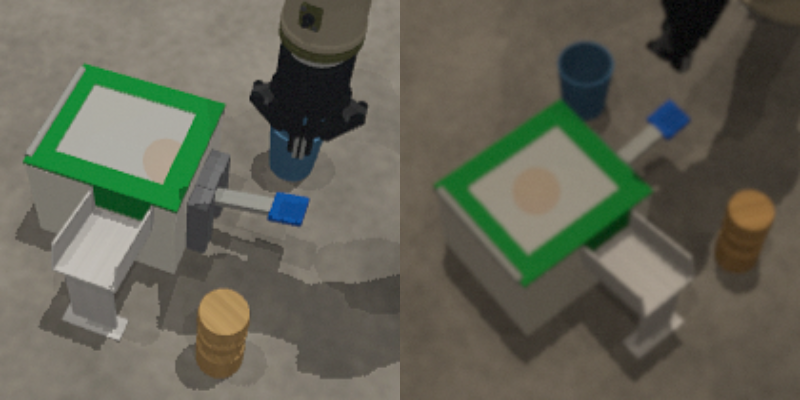

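The lid is shut (corners unchanged), the orange shows through the window, the lever is up, the mill and beaker are in place, and the gripper is clear.

```bash
python3 -c "
from workcell import job_done,state
print(job_done(),state()['t'])"
```

```text
the job is handed in; nothing more can be done
the job is handed in; nothing more can be done
```

The orange is in the bin, the lid is shut, and I handed the job in with the clock at about 9.3 s.

- **Pressing:** I pushed the lever pad down with the shut fingertips. The lid opened and the orange rolled in. Before closing, two camera views placed it on the bin floor, with its centre about 43 mm up.
- **Closing:** I raised the finger at about 30 mm/s, then about 15 mm/s over the last stretch. Contact force stayed near 3 N until the pad reached its rest height, then dropped to zero. That points to a gentle close, but I did not measure the lid's speed directly.
- **Final pictures:** The lid sits where it started in both views, the orange shows through its window, and the lever is up. The mill and beaker look unmoved and the gripper is well clear.
- **Weak check:** My before/after colour counts were only useful for the lid. The arm hides part of the beaker and the orange moved, so the blue and brown counts shifted. The mill and beaker I judged by eye.

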